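# Unlock the spice carousel, bring the shaker to the front and hold it

## Robot

A 7-joint arm with a two-finger parallel gripper is mounted at the origin on a cart in front of the work surface, level with it; the furniture and walls round the work are solid. World frame = base frame: x ahead of the robot, y to its left, z up, the work surface at z = 0. Lengths are in m, angles in degrees, forces in N, time in s.
With the tool pointing down it reaches from about 0.35 to 0.9 m from the base axis. Payload 7.2 kg.
Tool frame: the origin (TCP) lies at the very end of the fingers, on their centre line; the grasp point (between the pads) lies bot.grip_depth behind it (bot.grip_depth is the distance from the TCP to the grasp point, in m); z points along the fingers, y is the direction in which the jaws open and shut (so a half turn about z gives the same grasp; the last joint's range is limited). The gripper opens to 88 mm and grips with 3 to 60 N. Pads are 20 mm wide; open, the fingers measure 115 mm over their backs; the gripper's body (75 mm by 178 mm) begins 61 mm behind the grasp point.
Start: joints at [65.363, 23.554, -0.728, 91.456, 0.321, 64.991, -4.71], TCP at [0.221, -0.585, 0.223] pointing down, gripper open.
Joint ranges: [-169.25, 169.25], [-16.82, 113.86], [-84.01, 82.57], [7.8, 145.47], [-59.2, 239.2], [7.22, 106.19], [-163.78, 163.78]. Speed limits (degrees/s): [136.94, 136.94, 172.46, 172.46, 180, 180, 180].

## Interface

Orientations are given as a 3x3 rotation matrix whose columns are the frame's x, y, z axes.
In Python, from cell import bot, cams gives the robot as it stands.
- The arm moves only by the tool carry_out, never from a script. Its argument "deltas" is a list that holds one entry, the list of rows, each a list of 7 numbers: the turn, a rotation vector about the world's x, y, z in rad, then the shift along the world's x, y, z in cm, then the gripper command: -1 is shut, 1 is fully open, values between are in proportion. A call has 1 to 12 rows; each row is the pose to reach, as a shift and turn from the pose commanded when the call began; what a row does not reach only later rows make up. A row lasts 1/8 s, in which the tool goes at most 62.5 mm and 10.7 degrees, less where a joint would pass 70% of its speed; a pose out of reach is approached as far as the arm can. A call with a gripper value outside its range is refused whole. The fingers move at their own pace and stop on an object; the grip force is fixed at half the most. Time passes only in rows, so rows that repeat a pose let the fingers close. It gives the time, the measured TCP pose, the force and the opening at its end, in the units of the state.
- bot.read_state(): the state, without advancing time (a new reading comes with each control period).
- cams.get_image(name): name is "scene" or "top" or "wrist"; returns (picture, depth): 400x640x3 uint8, red, green, blue; 400x640 float32, m along the optical axis (not along the pixel's ray), 0 where there is no reading.
- cams.camera_info(name): a dict with "intrinsics" (3x3 intrinsics, pixels), "R" (3x3) and "t" (3): a world point X has camera coordinates R X + t. Camera axes: x right, y down, z forward; pixel columns grow to the right and rows downward; lengths in m; the calibration is good to about 2 mm. A picture is of the moment at which its call begins: read the wrist's pose just before it. camera_info takes no time and is no camera call; for the wrist camera it gives the pose at the moment of the call.
- bot.sign_off(): hands the job in, once; it reports no verdict.
The state is a dict: "time_s": time; "q": joint angles; "dq": joint speeds; "joint_torque": joint torques, N m; "tcp_pos": TCP position; "tcp_rot": TCP orientation; "contact_force": force on the tool from outside, world axes, zero at the start; "wrist_torque": the same for the moment, N m; "gripper_width": finger opening in m.
Only numpy, scipy, OpenCV 4.12 (cv2) and the standard library are available. Lean on these libraries where they do the work, as an engineer would, in place of code of your own. Each camera call takes 0.05 s, during which the arm holds its last target.

## Task

The spice carousel is parked with its lock bolt in. Pull the black bolt knob straight out until it clicks and stays out, then turn the carousel by the handle on top of its post until the glass shaker with the domed metal cap among its jars stands right at the front, behind the pointer on the foot plate, without touching the jars or shifting them on the tray. The carousel turns freely, so finish with the handle still firmly gripped, holding the tray still there for the cook; leave the other things on the worktop alone.

Things in the scene. Friction and masses are not known exactly. Their poses are not given: they have to be found in the camera images.
- carousel_base: fixed foot plate of the wooden spice carousel, a disc of 260 mm diameter, 12 mm thick; origin at the centre of its underside, on the turntable's upright axis; its own -x axis points to its front (towards the robot, within 13 degrees), its -y axis to the right as the robot sees it, z up. A round tray of 212 mm diameter turns on it (inner floor 30 mm, rim 42 mm above the worktop) and carries six jars in a ring of 74 mm radius, about 60 degrees apart
- front_mark (a point): the small steel pointer (a cone 23 mm long, 16 mm across, lying on the foot plate) that marks the front; 119 mm from the axis along the base's -x, 14 mm above the worktop
- lock_bolt (a joint): how far the lock bolt is drawn out: 0 fully in (its nose sits in the tray's steel keeper and locks the tray, apart from about 1 degree of play either way), 0.028 m fully out (tray free). A spring detent holds it at either end: it takes about 6 N to pull it past (5 mm from the end), then it stays out. The bolt only fits in the park position, where it is at the start
- lock_knob (a point): middle of the black pull knob of the bolt, 34 mm above the worktop, 172 mm from the carousel's axis when in. The knob is round about its level pull axis, 21 mm across, 25 mm long along that axis, with a flange of 29 mm diameter at its outer end, and slides level, straight away from the carousel's axis, to the right as seen from the front (the base's -y axis). Outer end free; a steel housing (32 mm wide, 54 mm high) begins 22 mm nearer the axis
- turntable (a joint): turn of the tray, rad, counterclockwise from above, about 0 at the start; no end stops, low friction (under 0.05 N m); the jars ride on it by friction
- carry_handle: wooden bar handle on top of the 15 mm steel centre post, turning with the tray: 70 mm long (its x axis), 16 mm thick (its y axis), 26 mm high; origin at its centre, on the turning axis, 157 mm above the worktop. At turntable = 0 its x axis is parallel to the base's. The tops of the jars are at most 121 mm above the worktop
- shaker: THE JAR TO BRING TO THE FRONT: glass shaker with white filling and a domed, pierced grey metal cap, 44 mm across, 90 mm tall, standing loose on the tray, in any of the places 60 or 120 degrees to either side of the front; origin at the centre of its underside
- jar_a: lidded spice jar, white ceramic with a flat dark wooden lid, 42 mm across, 84 mm tall, standing loose on the tray; origin at the centre of its underside
- jar_b: lidded spice jar, white ceramic with a flat dark wooden lid, 42 mm across, 84 mm tall, standing loose on the tray; origin at the centre of its underside
- jar_c: lidded spice jar, white ceramic with a flat dark wooden lid, 42 mm across, 70 mm tall, standing loose on the tray; origin at the centre of its underside
- jar_d: lidded spice jar, white ceramic with a flat dark wooden lid, 42 mm across, 70 mm tall, standing loose on the tray; origin at the centre of its underside
- jar_e: lidded spice jar, white ceramic with a flat dark wooden lid, 42 mm across, 84 mm tall, standing loose on the tray; origin at the centre of its underside
- mug: clear glass mug, 103 x 136 x 88 mm, bystander; origin at the centre of its underside
- coupe: clear stemmed glass cup, 95 mm across, 124 mm tall, bystander; origin at the centre of its underside
- spoon: teaspoon with red handle, 132 mm long, bystander; origin at the centre of its underside
- fork: cake fork with red handle, 146 mm long, bystander; origin at the centre of its underside

How it is judged (in metres and radians):
On the way, in this order (a step that is already met when the one before it is completed fails the run):
1. the lock bolt is pulled out and the tray is still in its park position (value of joint lock_bolt above 0.022 m and value of joint turntable between -0.2 and 0.2 rad), for 0.2 s.
2. the shaker stands at the front, brought there with the handle in the gripper (x of shaker in the frame of carousel_base below -0.055 m and y of shaker in the frame of carousel_base between -0.012 and 0.012 m and contact force between the fingers and carry_handle above 2 N), for 0.2 s.
At the end, for the whole second after the job is handed in: Fingers hold the handle with over 2 N; the shaker's centre is within 12 mm of the line from the carousel's axis through the pointer; tray slower than 0.05 rad/s; bolt out over 22 mm; all six jars upright (0.15 rad) on the tray, 56 to 92 mm from the axis (all of step 2 and value of joint lock_bolt above 0.022 m and velocity of joint turntable between -0.05 and 0.05 rad/s and angle between each of shaker, jar_a, jar_b, jar_c, jar_d, jar_e's own z axis and vertical below 0.15 rad and z of shaker in the frame of carousel_base between 0.024 and 0.038 m and horizontal distance between shaker and carousel_base between 0.056 and 0.092 m and z of jar_a in the frame of carousel_base between 0.024 and 0.038 m and horizontal distance between jar_a and carousel_base between 0.056 and 0.092 m and z of jar_b in the frame of carousel_base between 0.024 and 0.038 m and horizontal distance between jar_b and carousel_base between 0.056 and 0.092 m and z of jar_c in the frame of carousel_base between 0.024 and 0.038 m and horizontal distance between jar_c and carousel_base between 0.056 and 0.092 m and z of jar_d in the frame of carousel_base between 0.024 and 0.038 m and horizontal distance between jar_d and carousel_base between 0.056 and 0.092 m and z of jar_e in the frame of carousel_base between 0.024 and 0.038 m and horizontal distance between jar_e and carousel_base between 0.056 and 0.092 m); the arm keeps its last pose, push and grip.
It fails at once if a jar or the shaker is touched by the robot (more than 1.5 N) (contact force between any of the fingers, the arm and shaker above 1.5 N or contact force between any of the fingers, the arm and jar_a above 1.5 N or contact force between any of the fingers, the arm and jar_b above 1.5 N or contact force between any of the fingers, the arm and jar_c above 1.5 N or contact force between any of the fingers, the arm and jar_d above 1.5 N or contact force between any of the fingers, the arm and jar_e above 1.5 N).
It fails at once if a jar or the shaker is tipped over (angle between any of shaker, jar_a, jar_b, jar_c, jar_d, jar_e's own z axis and vertical above 0.5 rad).
It fails at once if a bystander is moved by more than 3 cm (distance of any of mug, coupe, spoon, fork from where it was at the start of the episode above 0.03 m).
It also fails if it takes over 56 s, if anything falls off the work surface, if the arm or the gripper's body presses on something with over 40 N, if the wrist force passes 120 N, or if a joint passes its speed limit or range.

## Working session

There is one attempt and no reset: what is moved stays moved. The work goes in short steps, Python scripts to look and compute and a tool call to move; the robot and the scene stay as the last step left them, time stands still between calls to the robot, and variables do not carry over. Pictures are saved under pics/ and viewed, and the job is handed in when it is done.

Besides the shell and the picture viewer there is one more tool, called after "Call:" as a command line: name --argument value ..., lists and objects as JSON in quotes. carry_out: Moves the arm, as the interface text tells. Its arguments: {"type":"object","properties":{"deltas":{"type":"array"}},"required":["deltas"]}

```bash
mkdir -p pics; ls; cat > h.py <<'E'
import numpy as np,cv2
from cell import bot,cams
def snap(n,f):
    ci=cams.camera_info(n); im,d=cams.get_image(n)
    cv2.imwrite(f'pics/{f}.png',im[:,:,::-1]); np.savez(f'pics/{f}.npz',im=im,d=d,K=ci['intrinsics'],R=ci['R'],t=ci['t'])
    return im,d,ci
def ld(f):
    return np.load(f'pics/{f}.npz')
def ray(z,u,v,h):
    K,R,t=z['K'],np.array(z['R']),np.array(z['t'])
    c=-R.T@t; d=R.T@np.linalg.solve(K,[u,v,1.]); return c+d*(h-c[2])/d[2]
def pt(z,u,v):
    K,R,t=z['K'],np.array(z['R']),np.array(z['t'])
    return R.T@(np.linalg.solve(K,[u,v,1.])*z['d'][int(v),int(u)]-t)
def proj(z,X):
    p=z['K']@(np.array(z['R'])@np.array(X)+z['t']); return p[:2]/p[2]
E
python3 - <<'E'
from h import *
snap('scene','s0');snap('top','t0')
s=bot.read_state();print(s,bot.grip_depth)
for f in('s0','t0'):
    z=ld(f);print(z['K'],z['R'],z['t'])
E
```

```text
pics
{'time_s': 0.1, 'q': array([65.36379062, 23.59500251, -0.72877037, 91.49752063,  0.31996376,
       64.98994013, -4.71070595]), 'dq': array([-0.01724807, -0.114696  ,  0.04958385, -0.16782246,  0.05593425,
        0.01846097,  0.07824385]), 'joint_torque': array([ 1.77239894e-03, -5.89103186e+01,  6.43372424e-01, -2.91715336e+01,
       -5.38233400e-02,  1.44893769e-02,  4.52003815e-05]), 'tcp_pos': array([ 0.2210322 , -0.58414048,  0.2219102 ]), 'tcp_rot': array([[ 9.35264759e-01,  3.53948447e-01, -5.72537995e-04],
       [ 3.53948900e-01, -9.35263884e-01,  1.28186839e-03],
       [-8.17587844e-05, -1.40153552e-03, -9.99999015e-01]]), 'contact_force': array([ 0.67457744,  0.7811978 , -0.01189572]), 'wrist_torque': array([-0.01018545, -0.00641826, -0.0299718 ]), 'gripper_width': 0.08770287479036591} 0.0187
[[427.41478134   0.         322.7204164 ]
 [  0.         427.41478134 197.39399297]
 [  0.           0.           1.        ]] [[-0.19924047 -0.97986422 -0.01301307]
 [-0.78842878  0.16817293 -0.59169073]
 [ 0.58196503 -0.10762886 -0.80606001]] [0.05566199 0.46008444 1.49697864]
[[477.2081762    0.         321.35108311]
 [  0.         477.2081762  200.3456445 ]
 [  0.           0.           1.        ]] [[-0.45953208 -0.88813525 -0.00678555]
 [-0.76487747  0.39961714 -0.50524113]
 [ 0.45143408 -0.22698439 -0.86295154]] [0.16286071 0.43056978 1.4911662 ]
```

View pics/s0.png

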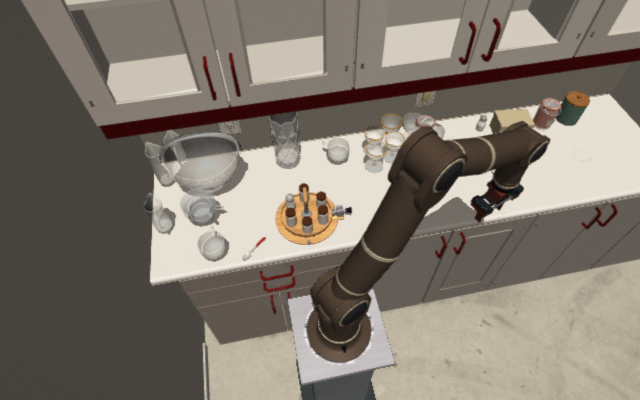

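View pics/t0.png

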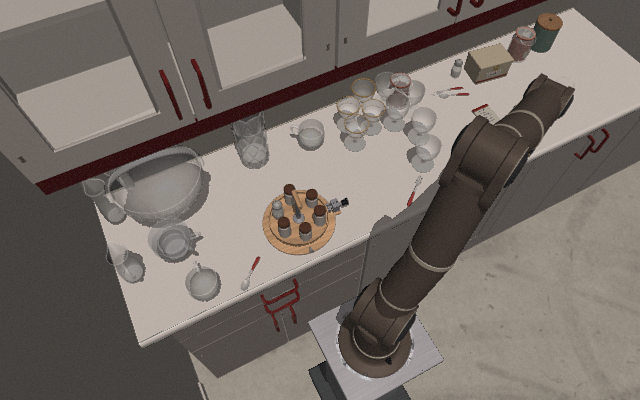

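```bash
python3 - <<'E'
from h import *
z=ld('t0');im=z['im'][:,:,::-1]
cv2.imwrite('pics/t0z.png',cv2.resize(im[170:270,240:370],None,fx=6,fy=6,interpolation=cv2.INTER_CUBIC))
z=ld('s0');im=z['im'][:,:,::-1]
cv2.imwrite('pics/s0z.png',cv2.resize(im[170:250,265:365],None,fx=7,fy=7,interpolation=cv2.INTER_CUBIC))
E
```

```text
(no output)
```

View pics/t0z.png

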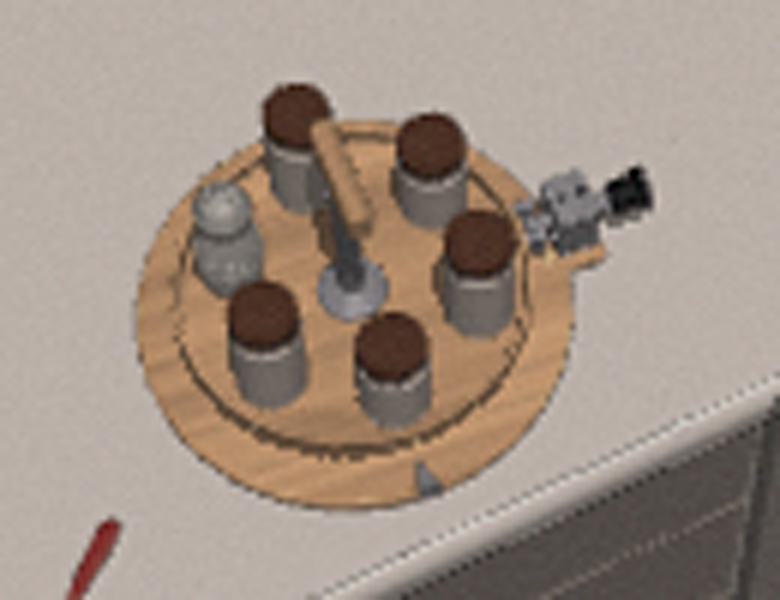

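View pics/s0z.png

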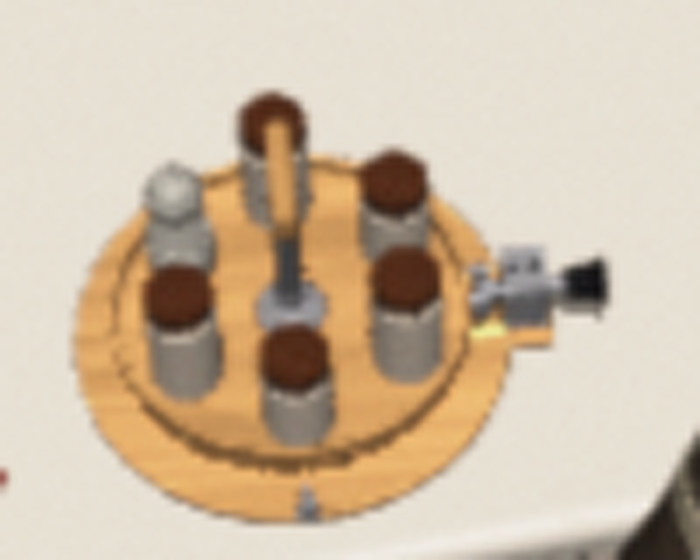

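```bash
cat > m.py <<'E'
from h import *
import sys
from scipy.optimize import least_squares
def ana(f,box):
    z=ld(f);im=z['im'];x0,y0,x1,y1=box
    hsv=cv2.cvtColor(im,cv2.COLOR_RGB2HSV)
    m=np.zeros(im.shape[:2],np.uint8)
    m[y0:y1,x0:x1]=cv2.inRange(hsv,(8,90,90),(22,255,255))[y0:y1,x0:x1]
    m=cv2.morphologyEx(m,cv2.MORPH_OPEN,np.ones((3,3)))
    c=max(cv2.findContours(m,cv2.RETR_EXTERNAL,cv2.CHAIN_APPROX_NONE)[0],key=cv2.contourArea)[:,0]
    P=np.array([ray(z,u,v,.012)[:2] for u,v in c])
    r=least_squares(lambda p:np.hypot(P[:,0]-p[0],P[:,1]-p[1])-.13,P.mean(0),loss='cauchy',f_scale=.002)
    e=np.abs(r.fun);print(f,'axis',r.x,'inliers',(e<.003).sum(),len(e))
    k=np.zeros_like(m);k[y0:y1,x0:x1]=(im.max(2)<45)[y0:y1,x0:x1]
    n,l,s,ce=cv2.connectedComponentsWithStats(k)
    for i in range(1,n):
        if s[i,4]>15:
            u,v=ce[i];p=ray(z,u,v,.034);print('dark',s[i,4],ce[i],p,pt(z,u,v),'ang',np.degrees(np.arctan2(*(p[:2]-r.x)[::-1])),np.linalg.norm(p[:2]-r.x))
    return z,r.x
E
python3 - <<'E'
from m import *
for f,b,ptr in(('s0',(265,170,358,250),(265+307/7,170+505/7)),('t0',(240,170,352,262),(240+427/6,170+480/6))):
    z,a=ana(f,b)
    p=ray(z,*ptr,.014);d=p[:2]-a;print('ptr',p,np.linalg.norm(d),np.degrees(np.arctan2(d[1],d[0])))
z=ld('t0')
for uv in((240+320/6,170+125/6),(240+360/6,170+228/6),(240+342/6,170+175/6)): print('handle',ray(z,*uv,.17),pt(z,*uv))
z=ld('s0')
for uv in((265+278/7,170+122/7),(265+285/7,170+232/7),(265+280/7,170+175/7)): print('handle',ray(z,*uv,.17),pt(z,*uv))
E
```

```text
s0 axis [0.48077354 0.02527444] inliers 81 322
ptr [0.35722692 0.03990171 0.014     ] 0.12440950157334855 173.24791381402738
t0 axis [0.47678265 0.0250305 ] inliers 86 426
dark 31 [344.29032258 201.38709677] [ 0.45904921 -0.14654044  0.034     ] [ 0.45374428 -0.14320616  0.04472187] ang -95.9010950698007 0.1724849634532269
ptr [0.35284977 0.03985034 0.014     ] 0.12481581679398134 173.18097319913264
handle [0.50435066 0.02467697 0.17      ] [0.50662173 0.02383598 0.16607818]
handle [0.43607971 0.03370402 0.17      ] [0.44196991 0.03138705 0.15884357]
handle [0.47019984 0.0278669  0.17      ] [0.46940689 0.02817068 0.17143258]
handle [0.50958594 0.02204907 0.17      ] [0.51029733 0.02196695 0.16907477]
handle [0.43520601 0.0314248  0.17      ] [0.44642215 0.03013956 0.15424905]
handle [0.47340051 0.02736314 0.17      ] [0.47810107 0.02682603 0.16365866]
```

Call:
carry_out --deltas '[[[0,0,0.14,3,5.4,0,1],[0,0,0.28,6,11,0,1],[0,0,0.42,9,16.5,0,1],[0,0,0.56,12,22,0,1],[0,0,0.7,15,27.5,0,1],[0,0,0.84,18,33,0,1],[0,0,0.98,21,38.5,0,1],[0,0,1.096,23.7,43.8,0,1],[0,0,1.096,23.7,43.8,0,1],[0,0,1.096,23.7,43.8,0,1]]]'

```text
time_s: 1.35
tcp_pos: [0.4577, -0.1472, 0.2223]
tcp_rot: [[0.114, 0.994, -0.001], [0.994, -0.114, -0.0], [-0.0, -0.001, -1.0]]
contact_force: [0.7, -1.0, -0.1]
gripper_width: 0.0875
```

```bash
python3 - <<'E'
from h import *
snap('wrist','w1');s=bot.read_state();print(s['tcp_pos'],s['q'],s['time_s'],s['tcp_rot'])
z=ld('w1');print(z['K'],-z['R'].T@z['t'],z['R'], proj(z,[.4585,-.146,.034]))
E
```

```text
[ 0.45748772 -0.14784737  0.2223199 ] [ 35.70960396  11.56055565 -26.96797974 109.42333713   6.03178187
  60.4301537   -0.38405023] 1.4 [[ 1.15076264e-01  9.93356232e-01 -9.21291669e-04]
 [ 9.93356546e-01 -1.15076646e-01 -3.71905235e-04]
 [-4.75453538e-04 -8.72373645e-04 -9.99999506e-01]]
[[344.59613411   0.         310.36092086]
 [  0.         344.59613411 205.41327235]
 [  0.           0.           1.        ]] [ 0.4663728  -0.07666677  0.38487766] [[ 0.99347868 -0.11401357 -0.00101354]
 [-0.10978079 -0.95892087  0.26157013]
 [-0.03079445 -0.25975308 -0.96518394]] [310.78486943 181.8266084 ]
```

View pics/w1.png

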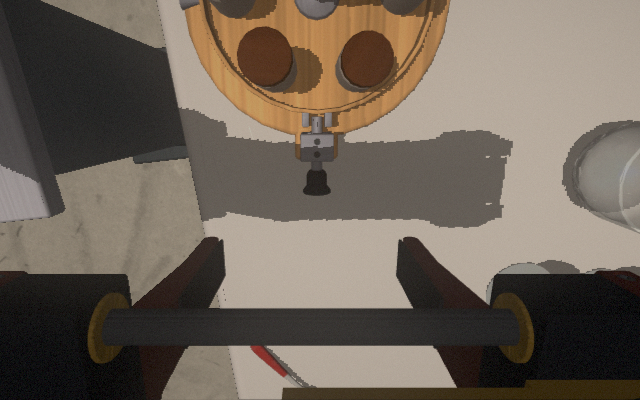

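```bash
python3 - <<'E'
from h import *
z=ld('w1');im=z['im']
cv2.imwrite('pics/w1z.png',cv2.resize(im[100:205,270:370,::-1],None,fx=6,fy=5.5,interpolation=cv2.INTER_CUBIC))
m=(im[150:205,290:345].max(2)<38).astype(np.uint8)
n,l,s,c=cv2.connectedComponentsWithStats(m);i=1+s[1:,4].argmax();print(s[i],c[i]+[290,150])
for r in range(150,205):
    x=np.where(l[r-150]==i)[0]
    if len(x): print(r,x.min()+290,x.max()+290)
for uv in((316.5,180),(316.5,193),(316.5,172),(318.5,147),(318,115)): print(ray(z,*uv,.034),pt(z,*uv))
E
```

```text
[27 20  7  7 17] [319.94117647 172.88235294]
170 322 322
171 317 323
172 318 322
173 318 321
174 322 322
175 318 321
176 319 320
[ 0.46459105 -0.14476351  0.034     ] [ 0.4646435  -0.14275874  0.04432984]
[ 0.46308201 -0.15847666  0.034     ] [ 0.46321884 -0.15507509  0.04858912]
[ 0.46550474 -0.13646044  0.034     ] [ 0.46553053 -0.13468399  0.04442445]
[ 0.47029323 -0.11138696  0.034     ] [ 0.47006373 -0.10935447  0.05454003]
[ 0.47317184 -0.08029288  0.034     ] [ 0.47360209 -0.08052235  0.01179598]
```

View pics/w1z.png

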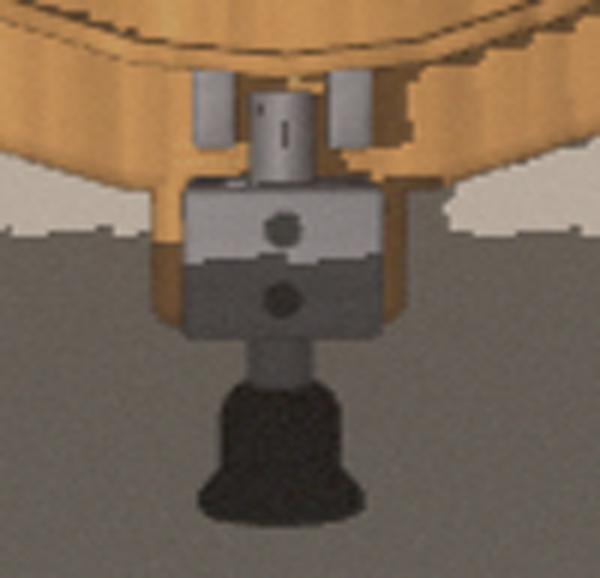

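```bash
python3 - <<'E'
from h import *
z=ld('w1')
a=ray(z,316.8,123.6,.042);b=ray(z,316.8,190,.044);print(a,b,np.degrees(np.arctan2(b[1]-a[1],b[0]-a[0])))
for v in(169.1,195.5): print(ray(z,316.8,v,.036))
# axis: mean of knob-based
kn=ray(z,316.8,180,.040)
for y in(-6,-6.7): 
  t=np.radians(y-90);print(kn[:2]-.172*np.array([np.cos(t),np.sin(t)]))
E
```

```text
[ 0.47098992 -0.08808772  0.042     ] [ 0.46381854 -0.15308138  0.044     ] -96.2965296181214
[ 0.46614022 -0.13318669  0.036     ]
[ 0.46311894 -0.1606997   0.036     ]
[0.4829034 0.027424 ]
[0.48499187 0.02719159]
```

Call:
carry_out --deltas '[[[0,0,0.004,0.7,0.3,-5,1],[0,0,0.004,0.7,0.3,-10,1],[0,0,0.004,0.7,0.3,-14,1],[0,0,0.004,0.7,0.3,-17,1],[0,0,0.004,0.7,0.3,-19,1],[0,0,0.004,0.7,0.3,-20.5,1],[0,0,0.004,0.7,0.3,-20.5,1]]]'

```text
time_s: 2.28
tcp_pos: [0.4643, -0.1444, 0.0169]
tcp_rot: [[0.11, 0.994, -0.002], [0.994, -0.11, 0.0], [-0.0, -0.002, -1.0]]
contact_force: [0.2, -0.2, -0.7]
gripper_width: 0.0877
```

```bash
python3 - <<'E'
from h import *
snap('wrist','w2');s=bot.read_state();print(s['tcp_pos'],s['contact_force'])
E
```

```text
[ 0.46493934 -0.14422112  0.01764255] [0.58342511 0.48192556 0.47664121]
```

View pics/w2.png

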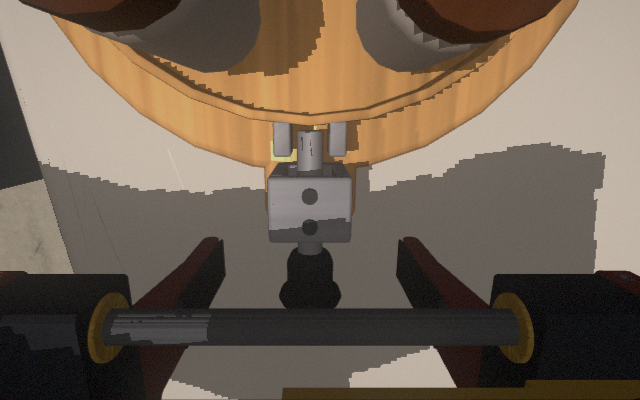

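Call:
carry_out --deltas '[[[0,0,0,0,0,0,-1],[0,0,0,0,0,0,-1],[0,0,0,0,0,0,-1],[0,0,0,0,0,0,-1],[0,0,0,0,0,0,-1],[0,0,0,0,0,0,-1]]]'

```text
time_s: 3.08
tcp_pos: [0.4652, -0.1435, 0.0177]
tcp_rot: [[0.109, 0.994, 0.0], [0.994, -0.109, 0.0], [0.0, 0.0, -1.0]]
contact_force: [0.1, -0.6, -0.4]
gripper_width: 0.0313
```

Call:
carry_out --deltas '[[[0,0,0,-0.06,-0.5,0,-1],[0,0,0,-0.11,-1,0,-1],[0,0,0,-0.17,-1.5,0,-1],[0,0,0,-0.22,-2,0,-1],[0,0,0,-0.28,-2.5,0,-1],[0,0,0,-0.32,-2.85,0,-1],[0,0,0,-0.32,-2.85,0,-1],[0,0,0,-0.32,-2.85,0,-1]]]'

```text
time_s: 4.08
tcp_pos: [0.4613, -0.1713, 0.0175]
tcp_rot: [[0.108, 0.994, -0.001], [0.994, -0.108, 0.001], [0.001, -0.001, -1.0]]
contact_force: [-5.0, 4.9, 2.4]
gripper_width: 0.0247
```

```bash
python3 - <<'E'
from h import *
snap('wrist','w3');s=bot.read_state();print(s['tcp_pos'],s['contact_force'],s['gripper_width'])
E
```

```text
[ 0.46134835 -0.17124865  0.01745645] [-4.70701208  4.65433834  1.2182664 ] 0.024274416879653576
```

View pics/w3.png

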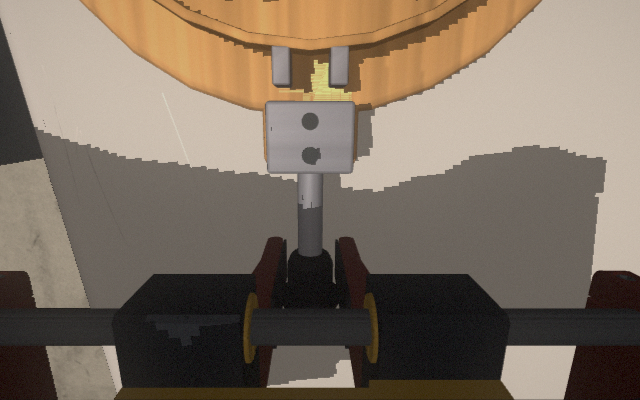

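Call:
carry_out --deltas '[[[0,0,0,-0.02,-0.2,0,-1],[0,0,0,-0.04,-0.4,0,-1],[0,0,0,-0.04,-0.4,0,-1],[0,0,0,-0.04,-0.4,0,-1]]]'

```text
time_s: 4.62
tcp_pos: [0.4613, -0.1715, 0.0174]
tcp_rot: [[0.106, 0.994, -0.001], [0.994, -0.106, 0.005], [0.005, -0.002, -1.0]]
contact_force: [-5.7, 16.4, 3.9]
gripper_width: 0.0244
```

Call:
carry_out --deltas '[[[0,0,0,0,0,0,0.3],[0,0,0,0,0,0,1],[0,0,0,0,0,0,1],[0,0,0,0,0,0,1],[0,0,0,0,0,0,1],[0,0,0,0,0,0,1]]]'

```text
time_s: 5.38
tcp_pos: [0.4617, -0.1762, 0.0177]
tcp_rot: [[0.109, 0.994, 0.0], [0.994, -0.109, -0.0], [-0.0, 0.0, -1.0]]
contact_force: [-1.0, 0.4, -0.9]
gripper_width: 0.0811
```

```bash
python3 - <<'E'
from h import *
snap('wrist','w4');s=bot.read_state();print(s['tcp_pos'],s['contact_force'],s['gripper_width'])
E
```

```text
[ 0.46162655 -0.17611429  0.01766087] [-0.77406324 -0.62206166  0.05975829] 0.08513861984241951
```

View pics/w4.png

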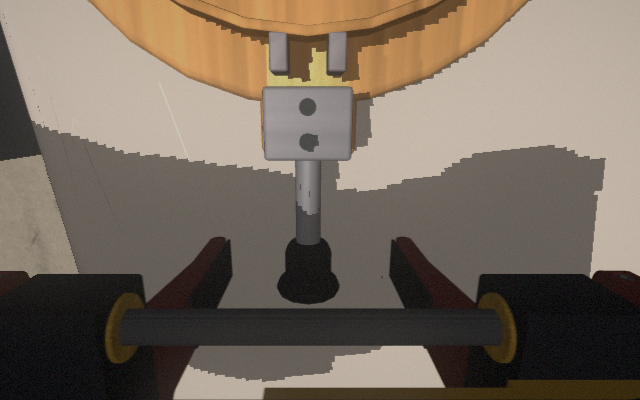

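Call:
carry_out --deltas '[[[0,0,0,0,0,5,1],[0,0,0,0,0,11,1],[0,0,0,0,0,17,1],[0,0,-0.17,0.2,2,22,1],[0,0,-0.35,0.4,4,25,1],[0,0,-0.52,0.6,7,26,1],[0,0,-0.7,0.8,10,26,1],[0,0,-0.87,1,13,26,1],[0,0,-1.05,1.3,16,26,1],[0,0,-1.22,1.6,19,26,1],[0,0,-1.4,1.8,20.2,26,1],[0,0,-1.57,1.8,20.2,26,1]]]'

```text
time_s: 6.92
tcp_pos: [0.4795, 0.0273, 0.2776]
tcp_rot: [[0.994, -0.111, 0.0], [-0.111, -0.994, 0.0], [0.0, -0.0, -1.0]]
contact_force: [-0.1, 0.1, 0.8]
gripper_width: 0.0879
```

Call:
carry_out --deltas '[[[0,0,0,0,0,0,1],[0,0,0,0,0,0,1],[0,0,0,0,0,0,1]]]'

```text
time_s: 7.3
tcp_pos: [0.4796, 0.0257, 0.2777]
tcp_rot: [[0.994, -0.106, 0.0], [-0.106, -0.994, -0.0], [0.0, 0.0, -1.0]]
contact_force: [-0.2, 0.6, 0.5]
gripper_width: 0.0879
```

```bash
python3 - <<'E'
from h import *
snap('wrist','w5');snap('top','t5');s=bot.read_state();print(s['tcp_pos'],s['q'],s['contact_force'],s['gripper_width'])
z=ld('w5');print(-z['R'].T@z['t'],proj(z,[.479,.026,.17]))
z=ld('t5');cv2.imwrite('pics/t5z.png',cv2.resize(z['im'][150:270,220:370,::-1],None,fx=5,fy=5))
E
```

```text
[0.4796098  0.02576792 0.27766216] [  15.71293688    8.57220523  -27.36125743  104.98941832    4.25635402
   67.44042152 -109.17183542] [-1.03230061 -0.25178035 -0.63314674] 0.08803315928451544
[0.55075392 0.01791031 0.4402411 ] [309.73030687 204.42731384]
```

View pics/w5.png

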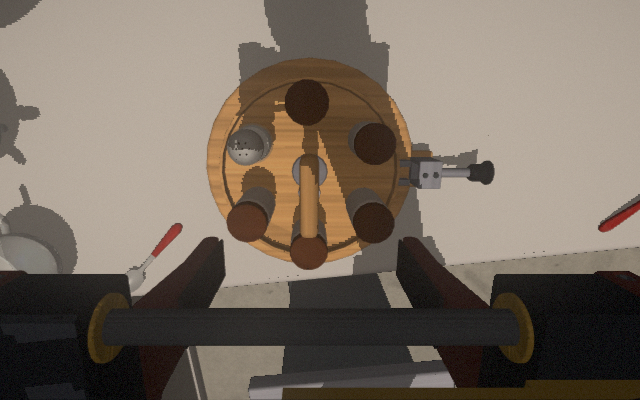

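View pics/t5z.png

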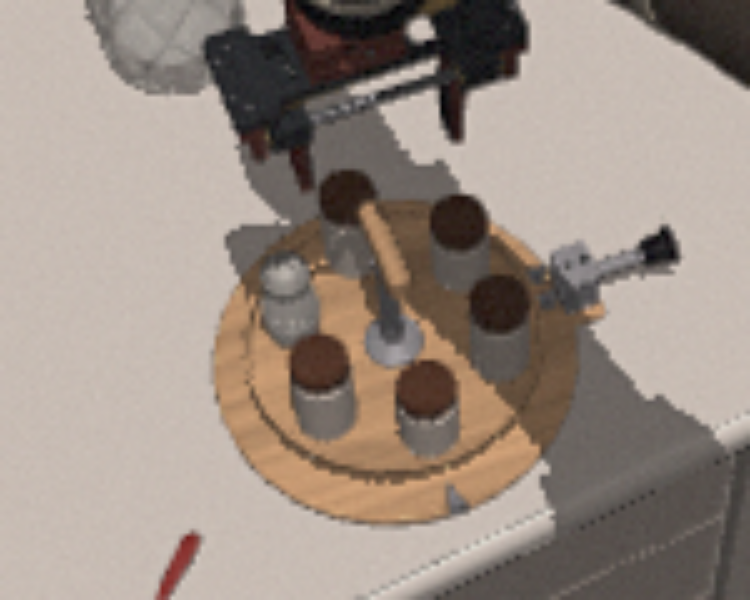

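```bash
python3 - <<'E'
from m import *
z=ld('w5');im=z['im']
g=im[120:175,220:275,::-1]
h2=im[140:260,270:350,::-1]
cv2.imwrite('pics/w5z.png',np.hstack([cv2.resize(g,(400,400),interpolation=cv2.INTER_CUBIC),cv2.resize(h2,(267,400),interpolation=cv2.INTER_CUBIC)]))
ana('w5',(195,45,411,268))
d=z['d']
P=np.array([pt(z,u,v) for v in range(120,260) for u in range(200,420)])
# handle by depth
H=P[(P[:,2]>.155)&(P[:,2]<.185)];print('handle',len(H),np.median(H[:,2]))
T=H[H[:,2]>.163][:,:2].astype(np.float32);r=cv2.minAreaRect(T*1000);print(r,T.mean(0))
C=P[(P[:,2]>.09)&(P[:,2]<.13)]
for n,(u0,u1,v0,v1) in dict(sh=(222,272,122,172),bk=(280,330,78,125),rb=(350,400,120,168),fl=(222,272,200,245),fr=(350,398,200,245)).items():
    Q=np.array([pt(z,u,v) for v in range(v0,v1) for u in range(u0,u1)]);zz=Q[Q[:,2]<.135][:,2];top=np.percentile(zz,99)
    Q=Q[(Q[:,2]>top-.012)&(Q[:,2]<.13)];c,rr=cv2.minEnclosingCircle((Q[:,:2]*1000).astype(np.float32));print(n,top,c,rr,Q[:,:2].mean(0))
E
```

```text
w5 axis [0.49629932 0.00339525] inliers 136 1191
dark 22 [355.         145.72727273] [ 0.50771634 -0.03004554  0.034     ] [ 0.5146205  -0.02235239  0.09916988] ang -71.14958188188037 0.035336035957883816
dark 317 [403.42902208 255.64037855] [ 0.36313806 -0.08114673  0.034     ] [ 0.48066837 -0.01909332  0.28848616] ang -147.58917869223916 0.15773163518988595
dark 39 [217.61538462 264.61538462] [0.37619316 0.15590377 0.034     ] [0.48648641 0.06871495 0.29067653] ang 128.2217529933567 0.19412453548436814
handle 1548 0.16954032860314072
((484.3218078613281, 26.333091735839844), (15.426100730895996, 68.18266296386719), 84.25128936767578) [0.48548517 0.02600623]
sh 0.12039770148074974 (525.380615234375, 83.5040283203125) 16.990360260009766 [0.52600965 0.08214729]
bk 0.11617632866054847 (559.847900390625, 20.32061004638672) 20.396326065063477 [0.56002345 0.02029985]
rb 0.10211464710239676 (514.1229858398438, -42.055660247802734) 20.315881729125977 [ 0.51476546 -0.04150323]
fl 0.11587164758258256 (452.07635498046875, 92.57810974121094) 20.62908363342285 [0.45334307 0.09139507]
fr 0.11603127275573619 (437.15576171875, -33.86469650268555) 20.482879638671875 [ 0.43872619 -0.03294029]
```

View pics/w5z.png

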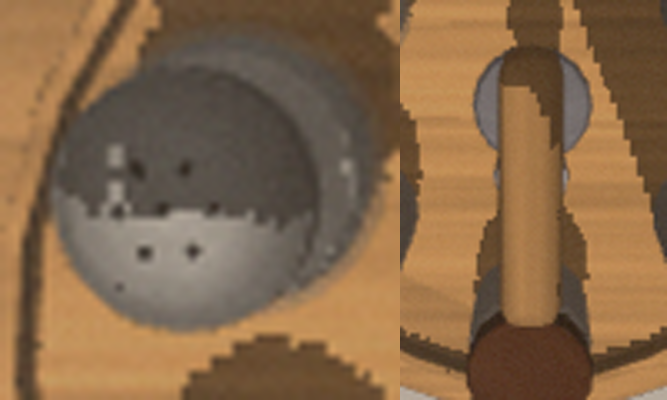

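Call:
carry_out --deltas '[[[0,0,0,0.47,0.05,-4,1],[0,0,0,0.47,0.05,-8,1],[0,0,0,0.47,0.05,-11,1],[0,0,0,0.47,0.05,-13,1],[0,0,0,0.47,0.05,-13.7,1],[0,0,0,0.47,0.05,-13.7,1]]]'

```text
time_s: 8.15
tcp_pos: [0.4844, 0.0265, 0.1408]
tcp_rot: [[0.994, -0.108, -0.0], [-0.108, -0.994, 0.0], [-0.0, -0.0, -1.0]]
contact_force: [-0.1, -0.0, -0.0]
gripper_width: 0.0879
```

Call:
carry_out --deltas '[[[0,0,0,0,0,0,-1],[0,0,0,0,0,0,-1],[0,0,0,0,0,0,-1],[0,0,0,0,0,0,-1],[0,0,0,0,0,0,-1],[0,0,0,0,0,0,-1],[0,0,0,0,0,0,-1],[0,0,0,0,0,0,-1],[0,0,0,0,0,0,-1]]]'

```text
time_s: 9.28
tcp_pos: [0.4843, 0.0266, 0.1406]
tcp_rot: [[0.994, -0.108, 0.0], [-0.108, -0.994, 0.0], [0.0, -0.0, -1.0]]
contact_force: [0.7, 0.2, -0.7]
gripper_width: 0.0182
```

```bash
python3 - <<'E'
from h import *
snap('wrist','w6');s=bot.read_state();print(s['tcp_pos'],s['contact_force'],s['gripper_width'])
E
```

```text
[0.48431669 0.02661805 0.14062591] [-0.37567876  0.78150039 -0.59070846] 0.01817071871761349
```

View pics/w6.png

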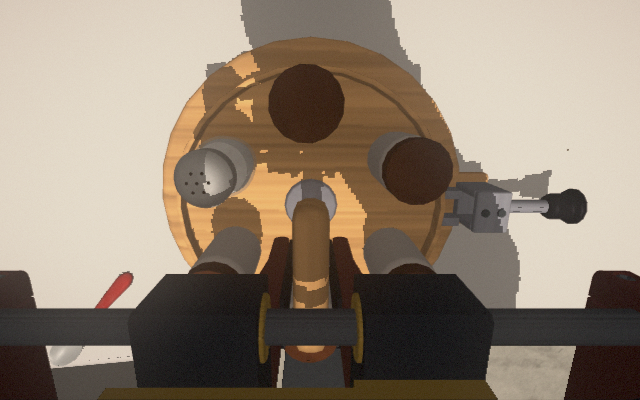

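Call:
carry_out --deltas '[[[0,0,0,0,0,0,-1],[0,0,0,0,0,0,-1],[0,0,0,0,0,0,-1],[0,0,0,0,0,0,-1],[0,0,0.02,0,0,0,-1],[0,0,0.06,0,0,0,-1],[0,0,0.12,0,0,0,-1],[0,0,0.2,0,0,0,-1],[0,0,0.27,0,0,0,-1],[0,0,0.32,0,0,0,-1],[0,0,0.34,0,0,0,-1],[0,0,0.35,0,0,0,-1]]]'

```text
time_s: 10.82
tcp_pos: [0.4843, 0.027, 0.1406]
tcp_rot: [[0.971, 0.24, 0.0], [0.24, -0.971, 0.001], [0.0, -0.001, -1.0]]
contact_force: [-0.7, 5.0, -1.6]
gripper_width: 0.0182
```

```bash
python3 - <<'E'
from h import *
snap('wrist','w7');s=bot.read_state();print(s['tcp_pos'],s['contact_force'],s['wrist_torque'],s['gripper_width'])
E
```

```text
[0.48429731 0.02698545 0.14065386] [-0.17359726  6.04612889 -0.88052021] [ 1.24238531 -0.03132949  0.02216446] 0.01830395670093359
```

View pics/w7.png

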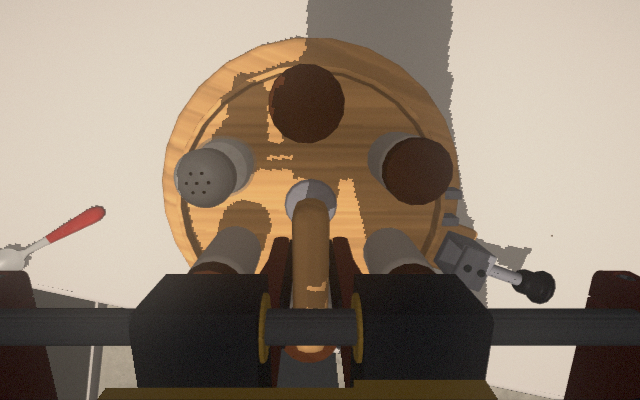

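Call:
carry_out --deltas '[[[0,0,0.02,0,0.04,0,-1],[0,0,0.07,0,0.04,0,-1],[0,0,0.15,0,0.04,0,-1],[0,0,0.25,0,0.04,0,-1],[0,0,0.35,0,0.04,0,-1],[0,0,0.45,0,0.04,0,-1],[0,0,0.55,0,0.04,0,-1],[0,0,0.65,0,0.04,0,-1],[0,0,0.74,0,0.04,0,-1],[0,0,0.81,0,0.04,0,-1],[0,0,0.86,0,0.04,0,-1],[0,0,0.88,0,0.04,0,-1]]]'

```text
time_s: 12.38
tcp_pos: [0.4836, 0.0279, 0.1406]
tcp_rot: [[0.432, 0.902, -0.001], [0.902, -0.432, 0.001], [0.0, -0.001, -1.0]]
contact_force: [-3.5, 6.8, 0.2]
gripper_width: 0.0185
```

Call:
carry_out --deltas '[[[0,0,0.02,-0.03,0.05,0,-1],[0,0,0.07,-0.03,0.05,0,-1],[0,0,0.15,-0.03,0.05,0,-1],[0,0,0.25,-0.03,0.05,0,-1],[0,0,0.35,-0.03,0.05,0,-1],[0,0,0.45,-0.03,0.05,0,-1],[0,0,0.55,-0.03,0.05,0,-1],[0,0,0.65,-0.03,0.05,0,-1],[0,0,0.74,-0.03,0.05,0,-1],[0,0,0.81,-0.03,0.05,0,-1],[0,0,0.84,-0.03,0.05,0,-1],[0,0,0.85,-0.03,0.05,0,-1]]]'

```text
time_s: 13.88
tcp_pos: [0.4825, 0.0279, 0.1405]
tcp_rot: [[-0.392, 0.92, -0.003], [0.92, 0.392, 0.0], [0.001, -0.002, -1.0]]
contact_force: [-5.6, 6.3, 4.1]
gripper_width: 0.0184
```

Call:
carry_out --deltas '[[[0,0,0,0,0,0,-1],[0,0,0,0,0,0,-1],[0,0,0,0,0,0,-1]]]'

```text
time_s: 14.25
tcp_pos: [0.4826, 0.0279, 0.1406]
tcp_rot: [[-0.391, 0.92, -0.003], [0.92, 0.391, -0.0], [0.001, -0.002, -1.0]]
contact_force: [-6.6, 5.4, 4.3]
gripper_width: 0.0181
```

```bash
python3 - <<'E'
from h import *
snap('wrist','w8');snap('top','t8');snap('scene','s8');s=bot.read_state();print(s['tcp_pos'],s['contact_force'],s['gripper_width'])
a=[]
for f,b in(('t8',(220,150,370,270)),('s8',(265,150,365,250))):
    z=ld(f);x0,y0,x1,y1=b;a.append(cv2.resize(z['im'][y0:y1,x0:x1,::-1],(400,400),interpolation=cv2.INTER_CUBIC))
cv2.imwrite('pics/ts8.png',np.hstack(a))
z=ld('w8')
print(np.degrees(np.arctan2(s['tcp_rot'][1,0],s['tcp_rot'][0,0])))
Q=np.array([pt(z,u,v) for v in range(140,215) for u in range(165,240)])
Q=Q[(Q[:,2]>.108)&(Q[:,2]<.13)];c,r=cv2.minEnclosingCircle((Q[:,:2]*1000).astype(np.float32));print(c,r)
c=np.array(c)/1000
for ax in((.4843,.0263),(.4836,.0275)):
  d=c-ax;an=np.degrees(np.arctan2(d[1],d[0]));print(an,np.linalg.norm(d),'lat',np.linalg.norm(d)*np.sin(np.radians(an-173.9))*1000)
E
```

```text
[0.48256155 0.02792478 0.14056645] [-4.89220908  4.99094008  4.8258642 ] 0.01835330496933151
113.04156965211523
(412.7638244628906, 35.37471389770508) 17.23004150390625
172.77036514655538 0.07210946430810126 lat -1.4216071002443638
173.65659018028782 0.07127253947836347 lat -0.30278641721991256
```

View pics/w8.png

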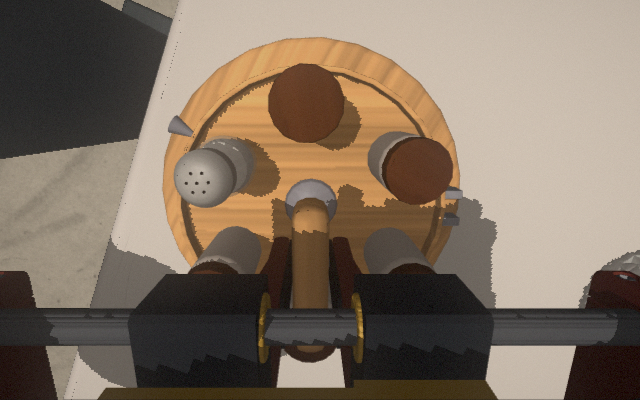

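View pics/ts8.png

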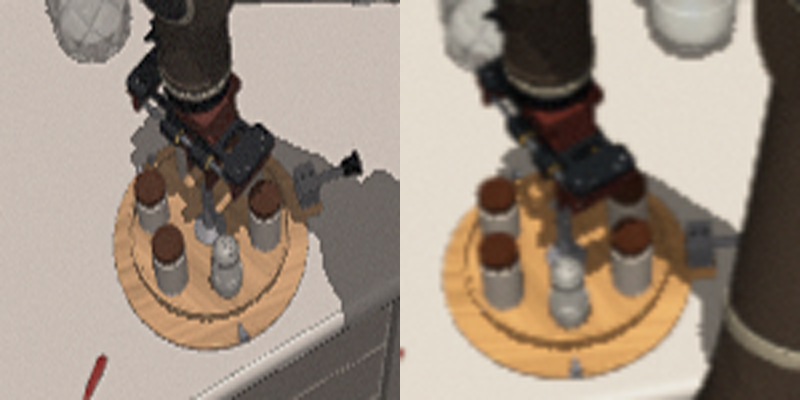

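```bash
python3 - <<'E'
from h import *
z=ld('w8')
p=ray(z,181,127,.014)[:2];print(p,pt(z,181,127))
c=np.array([.41276,.03537])
for ax in((.4843,.0263),(.483,.0275)):
  u=p-ax;n=np.linalg.norm(u);u/=n;d=c-ax;print(n,np.degrees(np.arctan2(u[1],u[0])),'lat mm',1000*(u[0]*d[1]-u[1]*d[0]))
s=bot.read_state();print(s['time_s'],s['dq'].round(2))
E
```

```text
[0.36170002 0.04083779] [0.36251846 0.04129387 0.01652204]
0.12345890568128762 173.23749607027045 lat mm -0.582768529353914
0.12203106469212954 173.72512971363503 lat mm -0.14573442730641833
14.4 [ 0.03 -0.03  0.14  0.01  0.07 -0.11 -0.05]
```

The shaker is within about 1.5 mm of the pointer line, the handle is gripped and the tray is still, so I am handing in.

```bash
python3 -c "
from cell import bot
print(bot.sign_off())"
```

```text
the job is handed in; nothing more can be done
None
```

I pulled the lock bolt out to its end stop, where it stayed after I let go. I then gripped the handle and turned the carousel about 119° counterclockwise, so the glass shaker now stands behind the pointer. The job was handed in at about 14 s with the handle still gripped.

What the last checks showed:
- **Shaker position:** It is 0.1 to 1.5 mm off the line from the axis through the pointer, depending on which axis estimate is used (the limit is 12 mm). It stands about 72 mm from the axis.
- **Bolt:** It did not move under a 16 N pull at the end stop. I measured about 28 mm of fingertip travel rather than the bolt itself. It still looked fully out in the last view from above.
- **Grip and tray:** The fingers stopped on the handle at an 18 mm opening, against its 16 mm nominal thickness. I have no direct reading of the grip force. The joint speeds were close to zero.
- **Jars:** They looked upright and in their places in the last pictures. One or two were partly hidden behind the gripper.

My estimates of the carousel's axis differed by 1 to 2 mm. The slight mismatch left a steady force of about 8 N between the hand and the post during the turn and at the end.

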